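Stand the kitchen tablet on its kickstand

ROBOT

A 6-joint arm with a two-finger parallel gripper is mounted at the origin on a cart in front of the work surface, level with it; the furniture and walls round the work are solid. World frame = base frame: x ahead of the robot, y to its left, z up, the work surface at z = 0. Lengths are in m, angles in rad, forces in N, time in s.
With the tool pointing down it reaches from about 0.3 to 0.775 m from the base axis. Payload 14.6 kg.
Tool frame: the origin (TCP) lies midway between the tips of the shut fingers; the grasp point (between the pads) lies 19 mm behind it (ctrl.grip_depth is the z of the grasp point in the tool frame, in m); z points along the fingers, y is the line along which they close (so a half turn about z gives the same grasp; the last joint's range is limited). The gripper opens to 94 mm and grips with 3 to 60 N. Pads are 16 mm wide; open, the fingers measure 119 mm over their backs; the gripper's body (75 mm by 177 mm) begins 78 mm behind the grasp point.
Start: joints at [-1.281, 0.3, 1.521, -0, 1.321, -0.067], TCP at [0.192, -0.515, 0.205] pointing down, gripper open.
Joint ranges: [-3.03, 3.03], [-0.79, 2.21], [0.23, 2.52], [-1.04, 4.18], [0, 3.07], [-2.55, 2.55]. Speed limits (rad/s): [2.22, 2.22, 2.57, 3.14, 3.14, 3.14].

INTERFACE

Orientations are given as [roll, pitch, yaw] about the fixed x, y, z axes, in that order (R = Rz(yaw) Ry(pitch) Rx(roll)).
In Python, from station import ctrl gives the robot as it stands. The module is installed in compiled form; this text tells all that it offers.
- The arm moves only by the tool carry_out, never from a script. Its argument "commands" is a list of rows, each a list of 3 entries, a list of its own where there are three numbers: the closure, from 0 (fully open) to 1 (shut), then the shift along the tool's x, y, z in mm, then the turn, a rotation vector about the tool's x, y, z in rad. In form: [[gripper, [tx, ty, tz], [wx, wy, wz]], ...]. A call has 1 to 10 rows; each row shifts and turns the commanded pose from where the row before left it, along the tool's axes as they then stand; what a row does not reach is not made up. A row lasts 1/8 s, in which the tool goes at most 62.5 mm and 10.7 degrees, less where a joint would pass 70% of its speed; a pose out of reach is approached as far as the arm can. A call with a gripper value outside its range is refused whole. The fingers move at their own pace and stop on an object; "squeeze" is the grip in N (left out, the last holds). Time passes only in rows, so rows that do not move let the fingers close. It gives the time, the measured TCP pose, the force, the opening and the grip force at its end, in the units of the state.
- ctrl.get_obs(): the state, without advancing time (a new reading comes with each control period).
- ctrl.camera(name): name is "scene" or "top" or "wrist"; returns a dict with "img" (480x640x3 uint8, blue, green, red), "camera_matrix" (3x3 intrinsics, pixels), "rvec" (rotation vector, rad) and "tvec" (3), from world to camera coordinates, as OpenCV has them. Camera axes: x right, y down, z forward; pixel columns grow to the right and rows downward; lengths in m; the calibration is good to about 2 mm. The wrist camera is an equidistant fisheye: a pixel r from the principal point sees the ray r / f radians off the axis. A picture is of the moment at which its call begins. There is no depth.
- ctrl.hand_in(): hands the job in; it is judged then, once.
Trained networks look in the newest picture that a camera, given by its name, has taken for a name from the list of things; names that differ only in an ending like _2 or _b are one class to them, and where a whole thing is asked for, a point or a joint stands for the part that bears it (a point fixed in the world has none). Each returns a list of dicts, best first, with "score" (0 to 1); they miss things now and then, are a little off and sometimes report something else, mostly with a low value. They report only what shows in the picture. A call takes as long as a camera call.
- ctrl.outline_of(thing, camera): "region" (480x640 bool, what is visible of it).
- ctrl.place_of(thing, camera): "at" ([x, y, z] in m, in world coordinates, good to about 4 mm: a listed point, or the origin of a listed thing).
The state is a dict: "time_s": time; "qpos": joint angles; "joint_vel": joint speeds; "tau": joint torques, N m; "ee_pos": TCP position; "eef_rot": TCP orientation; "force": force on the tool from outside, world axes, zero at the start; "moment": the same for the moment, N m; "grip_width": finger opening in m; "grip_force": force on a finger pad.
Only numpy, scipy, OpenCV 4.12 (cv2) and the standard library are available. Lean on these libraries where they do the work, as an engineer would, in place of code of your own. Each camera call takes 0.05 s, during which the arm holds its last target. There are 200 camera calls.

TASK

Take the small blue tablet from its white charging dock and set it up for reading on the cork mat: swing the grey kickstand on its back fully open by the yellow lug, then stand the tablet in the middle of the mat, leaning back on the kickstand, square with the mat and with the screen towards the near edge of the worktop. Do not let it fall over, and let go of it.

Things in the scene. Friction and masses are not known exactly. Their poses are not given: they have to be found in the camera images.
- tablet: blue-cased tablet, 160 mm wide (y), 130 tall (z), 12 thick (x), 0.3 kg, upright in a fixed white dock (80x182 mm), underside 8 mm over the worktop, lower edge between a 15 mm front lip and 30 mm rear cheeks with 1 mm play (lifts out). Origin: centre of underside; x out of its back (screen at -x), z up. Middle of the top edge: bare on both sides, can be pinched across the thickness from above
- kickstand (a joint): flat grey U-shaped kickstand on the tablet's back: 0 folded, 0.63 rad open at its stop. Hinge along tablet y, 120 mm above the underside at x=8.5 mm; 120 mm wide (open in the middle), 5 thick, 115 from hinge to foot; the foot swings to +x. Stays where left (0.04 N m friction, 1 N at the lug). Standing on the open stand the tablet leans back about 0.36 rad, foot about 70 mm behind its lower edge
- lug (a point): yellow finger lug of the kickstand, 5 mm thick, 30 tall, sticking out 28 mm past the tablet's -y edge (right-hand, seen from the screen side). Point: mid-height of its screen-side face, 16 mm outside the edge; folded at (6,-96,77) mm in the tablet's frame. Push this face to tablet +x to open the stand. The tablet's top is 53 mm above this point: keep the gripper's body clear
- mat: cork mat, 180 mm deep (x) by 190 mm wide (y), 4 mm thick, fixed to the worktop. Origin: centre of its underside; x points away from the near edge of the worktop, y to the left

How it is judged:
By the outcome, as a careful person would: the job done as asked, in the order asked, and still so for the second after the job is handed in, with the robot touching nothing.
It also fails if it takes over 43 s, if anything falls off the work surface, if the arm or the gripper's body presses on something with over 40 N, if the wrist force passes 120 N, or if a joint passes its speed limit or range.

## Working session

There is one attempt and no reset: what is moved stays moved. The work goes in short steps, Python scripts to look and compute and a tool call to move; the robot and the scene stay as the last step left them, time stands still between calls to the robot, and variables do not carry over. Pictures are saved under pics/ and viewed, at most 13 in all, crops included, and the job is handed in when it is done.

Besides the shell and the picture viewer there is one more tool, called as name(argument=value, ...) on one line, values as JSON. carry_out: Moves the arm, as the interface text tells. Its arguments: {"type":"object","properties":{"commands":{"type":"array","items":{"type":"array"}},"squeeze":{"type":"number"}},"required":["commands"]}

```bash
mkdir -p pics
cat > h.py <<'E'
import numpy as np,cv2
from station import ctrl
from scipy.spatial.transform import Rotation as R
def proj(c,P):
    return cv2.projectPoints(np.array(P,float).reshape(-1,1,3),c['rvec'],c['tvec'],c['camera_matrix'],None)[0].reshape(-1,2)
def onplane(c,uv,z):
    M=cv2.Rodrigues(c['rvec'])[0];o=-M.T@c['tvec'].reshape(3)
    d=(M.T@np.linalg.inv(c['camera_matrix'])@np.c_[np.array(uv,float).reshape(-1,2),np.ones(len(np.array(uv).reshape(-1,2)))].T).T
    return o+d*((z-o[2])/d[:,2])[:,None]
E
python3 - <<'E'
from h import *
o=ctrl.get_obs();print(o['time_s'],o['ee_pos'],o['eef_rot'],ctrl.grip_depth)
ims=[]
for n in('scene','top'):
    c=ctrl.camera(n);ims.append(c['img'])
    cv2.imwrite(f'pics/{n}0.png',c['img'])
    print(n,'cam at',-cv2.Rodrigues(c['rvec'])[0].T@c['tvec'].reshape(3))
    for t in('tablet','lug','mat','kickstand'):
        try:
            print(t,[(np.round(d['at'],4),round(d['score'],2)) for d in ctrl.place_of(t,n)[:2]])
        except Exception as e: print(t,e)
        for d in ctrl.outline_of(t,n)[:1]:
            m=d['region'].astype(np.uint8)
            k=max(cv2.findContours(m,0,2)[0],key=cv2.contourArea)
            z={'mat':.004,'tablet':.138}.get(t,.08)
            b=cv2.boxPoints(cv2.minAreaRect(k))
            print(' box px',b.round().tolist(),'at z',z,onplane(c,b,z).round(4)[:,:2].tolist())
            if t=='mat':
                q=cv2.approxPolyDP(k,.03*cv2.arcLength(k,True),True).reshape(-1,2);print(' poly',q.tolist(),onplane(c,q,z).round(4)[:,:2].tolist())
print(ctrl.get_obs()['time_s'])
E
```

```text
0.0 [ 0.19202726 -0.51510451  0.20488835] [-3.14041260e+00 -8.11144565e-05  3.56808214e-01] -0.0188
scene cam at [0.12139183 0.5991144  0.64078436]
tablet []
 box px [[302.0, 254.0], [395.0, 191.0], [425.0, 236.0], [332.0, 299.0]] at z 0.138 [[0.4973, 0.1289], [0.4725, -0.0941], [0.3747, -0.0153], [0.4097, 0.1775]]
lug [(array([ 0.4611, -0.0936,  0.0878]), 0.37)]
 box px [[399.0, 209.0], [404.0, 209.0], [404.0, 221.0], [399.0, 221.0]] at z 0.08 [[0.4783, -0.1283], [0.4712, -0.1336], [0.4533, -0.102], [0.4603, -0.0969]]
mat [(array([ 0.491 ,  0.2586, -0.0014]), 0.81)]
 box px [[160.0, 374.0], [273.0, 288.0], [342.0, 378.0], [229.0, 464.0]] at z 0.004 [[0.5962, 0.3373], [0.5822, 0.1034], [0.3819, 0.1879], [0.42, 0.3786]]
 poly [[265, 311], [162, 373], [233, 459], [339, 379]] [[0.557, 0.1521], [0.595, 0.3347], [0.421, 0.3706], [0.3844, 0.1909]]
kickstand it knows: lug, mat, tablet
 box px [[399.0, 221.0], [401.0, 207.0], [405.0, 208.0], [403.0, 222.0]] at z 0.08 [[0.461, -0.0971], [0.4779, -0.1345], [0.4703, -0.1372], [0.4536, -0.0999]]
top cam at [0.36239401 0.0967281  1.05474877]
tabl
[... 246 characters left out ...]
), 0.45)]
 box px [[419.0, 250.0], [427.0, 250.0], [427.0, 253.0], [419.0, 253.0]] at z 0.08 [[0.4645, -0.0946], [0.4646, -0.1095], [0.459, -0.1094], [0.4589, -0.0945]]
mat [(array([ 0.4906,  0.259 , -0.0016]), 0.77)]
 box px [[176.0, 275.0], [194.0, 187.0], [289.0, 206.0], [271.0, 294.0]] at z 0.004 [[0.4187, 0.3715], [0.596, 0.3431], [0.5579, 0.1514], [0.3817, 0.1842]]
 poly [[198, 188], [177, 274], [269, 293], [288, 207]] [[0.5935, 0.3355], [0.4201, 0.3697], [0.3845, 0.188], [0.5567, 0.1537]]
kickstand it knows: lug, mat, tablet
 box px [[419.0, 250.0], [428.0, 250.0], [428.0, 253.0], [419.0, 253.0]] at z 0.08 [[0.4645, -0.0946], [0.4646, -0.1114], [0.459, -0.1113], [0.4589, -0.0945]]
0.8
```

View pics/scene0.png

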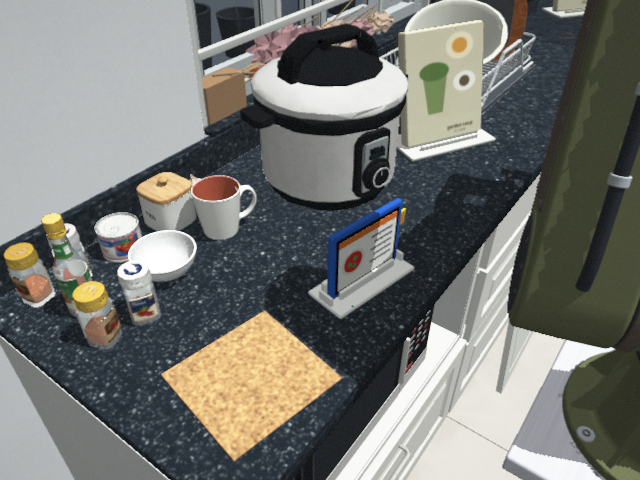

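View pics/top0.png

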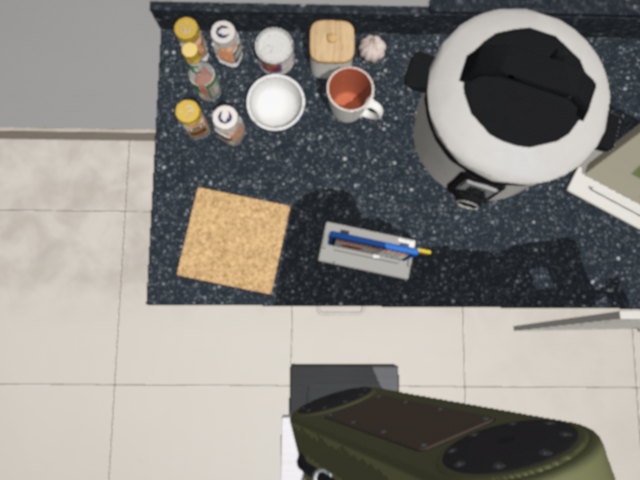

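The scene view shows the tablet at about (365,245) with the yellow lug at (402,215). The mat corners are near (265,311), (162,373), (233,459) and (339,379), and the cooker stands behind the tablet. Next I'll refine the tablet yaw and the cooker clearance.

Run:
```python
from h import *
c=ctrl.camera('top');im=c['img'];hsv=cv2.cvtColor(im,cv2.COLOR_BGR2HSV)
b=((abs(hsv[...,0].astype(int)-112)<14)&(hsv[...,1]>130)&(hsv[...,2]>70)).astype(np.uint8);b[:,:315]=0;b[:225]=0;b[270:]=0;b[:,425:]=0
k=max(cv2.findContours(b,0,1)[0],key=cv2.contourArea);bx=cv2.boxPoints(cv2.minAreaRect(k))
print(bx.tolist(),onplane(c,bx,.138).round(4).tolist())
ys,xs=np.nonzero(b);P=np.c_[xs,ys]
top=np.array([[x,ys[xs==x].min()-.5] for x in range(xs.min()+3,xs.max()-2) if (xs==x).any()])
W=onplane(c,top,.138);p=np.polyfit(W[:,1],W[:,0],1);print('back top edge x=',p,'y range',onplane(c,[[xs.min()-.5,240],[xs.max()+.5,252]],.138)[:,1])
q=ctrl.outline_of('tablet','top')[0]['region'];l=ctrl.outline_of('lug','top')[0]['region']
ys2,xs2=np.nonzero(l);print('lug px',xs2.mean(),ys2.mean(),onplane(c,[[xs2.mean(),ys2.mean()]],.1))
for z in(0,.1,.2,.25): print('cooker front at z',z,onplane(c,[[467,207],[440,185],[415,90],[520,185]],z).round(3)[:,:2].tolist())
s=ctrl.camera('scene')
print('cooker base',onplane(s,[[320,205],[280,190],[375,195]],0).round(3)[:,:2].tolist())
cv2.imwrite('pics/crop.png',cv2.resize(im[215:290,310:440],None,fx=6,fy=6,interpolation=cv2.INTER_CUBIC))
```

```text
[[328.57513427734375, 242.76846313476562], [330.54425048828125, 230.65093994140625], [419.60498046875, 245.12332153320312], [417.6358642578125, 257.2408447265625]] [[0.4695, 0.0747, 0.138], [0.4908, 0.0714, 0.138], [0.467, -0.0844, 0.138], [0.4457, -0.0806, 0.138]]
back top edge x= [0.19978569 0.47588564] y range [ 0.0748578  -0.08230345]
lug px 233.19702780441037 240.96536433365293 [[0.47541642 0.24636454 0.1       ]]
cooker front at z 0 [[0.562, -0.21], [0.607, -0.156], [0.809, -0.107], [0.609, -0.32]]
cooker front at z 0.1 [[0.543, -0.181], [0.584, -0.132], [0.767, -0.088], [0.585, -0.281]]
cooker front at z 0.2 [[0.524, -0.152], [0.56, -0.108], [0.725, -0.069], [0.562, -0.241]]
cooker front at z 0.25 [[0.514, -0.137], [0.549, -0.096], [0.703, -0.059], [0.55, -0.221]]
cooker base [[0.667, -0.147], [0.769, -0.142], [0.596, -0.247]]
```

View pics/crop.png

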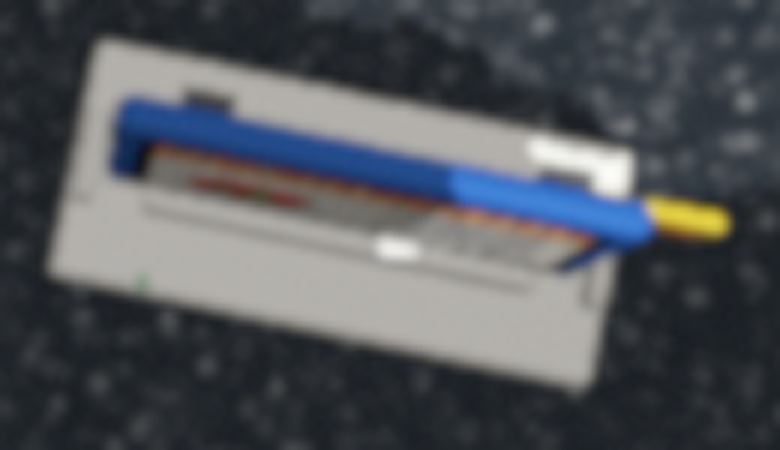

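The crop shows the tablet's back top edge running from (130,98) to (650,203), with the lug at (690,215). That puts the tablet yaw at about -0.195, the same as the mat, with its origin near (0.4695, -0.004). The cooker is close behind, so I'll push the lug with the tool's y along the tablet's y.

carry_out(commands=[[1, [0, 0, 0], [0, 0, 0.184]], [1, [0, 0, 0], [0, 0, 0.184]], [1, [0, 0, 0], [0, 0, 0.184]], [1, [18, -57, 0], [0, 0, 0]], [1, [18, -57, 0], [0, 0, 0]], [1, [18, -57, 0], [0, 0, 0]], [1, [18, -57, 0], [0, 0, 0]], [1, [18, -57, 0], [0, 0, 0]], [1, [18, -57, 0], [0, 0, 0]], [1, [18, -57, 0], [0, 0, 0]]], squeeze=15)

```text
time_s: 2.25
ee_pos: [0.3937, -0.1466, 0.2058]
eef_rot: [3.141, -0.001, -0.195]
force: [1.9, -0.3, -1.2]
grip_width: 0.0005
grip_force: 0.0
```

carry_out(commands=[[1, [17, -56, 0], [0, 0, 0]], [1, [0, 0, 30], [0, 0, 0]], [1, [0, 0, 0], [0, 0, 0]], [1, [0, 0, 0], [0, 0, 0]]])

```text
time_s: 2.75
ee_pos: [0.4208, -0.0973, 0.1764]
eef_rot: [3.141, -0.001, -0.196]
force: [-0.0, -0.4, 0.9]
grip_width: 0.0005
grip_force: 0.0
```

```bash
cat >> h.py <<'E'
def tabw(p,yaw=-.195,o=(.4695,-.004,.008)):
    return np.array(o)+R.from_euler('z',yaw).apply(np.array(p)/1000)
def delta(target):
    o=ctrl.get_obs();M=R.from_euler('xyz',o['eef_rot'])
    return M.inv().apply(np.array(target)-o['ee_pos'])*1000
E
python3 - <<'E'
from h import *
o=ctrl.get_obs();print(o['time_s'],o['ee_pos'],o['eef_rot'],o['force'],o['qpos'].round(2) if hasattr(o['qpos'],'round') else o['qpos'],o['grip_width'])
print('to pre-push',delta(tabw([-30,-100,70])).round(1))
c=ctrl.camera('top');cv2.imwrite('pics/t1.png',cv2.resize(c['img'][180:330,290:490],None,fx=4,fy=4,interpolation=cv2.INTER_CUBIC))
c=ctrl.camera('wrist');cv2.imwrite('pics/w1.png',c['img'])
for n in('top','wrist'):print([(np.round(d['at'],4),round(d['score'],2)) for t in ('lug','tablet') for d in ctrl.place_of(t,n)[:2]])
E
```

```text
2.75 [ 0.42077977 -0.09730972  0.17637285] [ 3.14149245e+00 -7.49289225e-04 -1.96190066e-01] [-0.04907393 -0.40984863  0.87494489] [-0.31  0.06  1.87 -0.    1.21  1.45] 0.0005413214535253802
to pre-push [-0.4 -1.  98.4]
[(array([ 0.4714, -0.0046,  0.0101]), 0.66)]
[(array([ 0.4618, -0.0965,  0.0877]), 0.68), (array([ 0.4731, -0.004 ,  0.0087]), 0.83)]
```

View pics/w1.png

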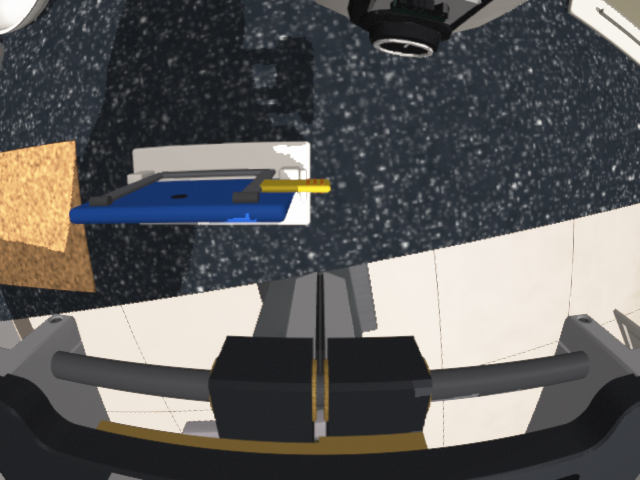

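The wrist view shows the lug at (262–330, 186), with the shut fingers centred on column 320. They line up with the lug's outer half and are clear of the tablet edge. Next I'll descend and push.

carry_out(commands=[[1, [0, 0, 50], [0, 0, 0]], [1, [0, 0, 48], [0, 0, 0]], [1, [0, 0, 0], [0, 0, 0]], [1, [8, 0, 0], [0, 0, 0]], [1, [8, 0, 0], [0, 0, 0]], [1, [7, 0, 0], [0, 0, 0]], [1, [6, 0, 0], [0, 0, 0]], [1, [6, 0, 0], [0, 0, 0]]])

```text
time_s: 4.05
ee_pos: [0.4553, -0.1036, 0.0775]
eef_rot: [3.142, 0.0, -0.195]
force: [-0.5, -0.2, 0.6]
grip_width: 0.0003
grip_force: 0.5
```

carry_out(commands=[[1, [4, 0, 0], [0, 0, 0]], [1, [3, 0, 0], [0, 0, 0]], [1, [0, 0, 0], [0, 0, 0]]])

```text
time_s: 4.42
ee_pos: [0.462, -0.1049, 0.0775]
eef_rot: [3.142, -0.0, -0.195]
force: [-0.7, -0.2, 0.3]
grip_width: 0.0006
grip_force: 0.2
```

Run:
```python
from h import *
o=ctrl.get_obs();print(o['time_s'],o['ee_pos'],o['force'],o['moment'])
M=R.from_euler('z',-.195);print('tab frame tcp',(M.inv().apply(o['ee_pos']-np.array([.4695,-.004,.008]))*1000).round(1))
c=ctrl.camera('wrist');cv2.imwrite('pics/w2.png',c['img'])
c=ctrl.camera('scene');cv2.imwrite('pics/s2.png',cv2.resize(c['img'][160:320,280:480],None,fx=4,fy=4,interpolation=cv2.INTER_CUBIC))
```

```text
4.425 [ 0.46198599 -0.10492378  0.07745962] [-0.69084579 -0.24784109  0.34267397] [ 0.04499012  0.1071691  -0.01530269]
tab frame tcp [  12.2 -100.5   69.5]
```

View pics/w2.png

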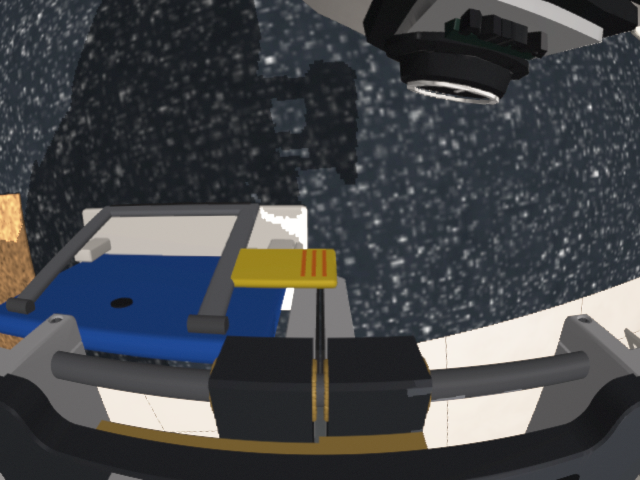

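The wrist view shows the kickstand swinging out, with the lug at (285,265) pushed by the fingers. I'll keep pushing in small steps until it reaches the stop.

carry_out(commands=[[1, [3, 0, 0], [0, 0, 0]], [1, [2, 0, 0], [0, 0, 0]], [1, [0, 0, 0], [0, 0, 0]]])

```text
time_s: 4.9
ee_pos: [0.4668, -0.1059, 0.0774]
eef_rot: [3.142, 0.0, -0.195]
force: [-0.9, 0.5, 1.7]
grip_width: 0.0004
grip_force: 0.7
```

carry_out(commands=[[1, [2, 0, 0], [0, 0, 0]], [1, [0, 0, 0], [0, 0, 0]]])

```text
time_s: 5.15
ee_pos: [0.4688, -0.1062, 0.0774]
eef_rot: [-3.142, -0.0, -0.195]
force: [-2.6, 0.8, 0.9]
grip_width: 0.0006
grip_force: 1.0
```

carry_out(commands=[[1, [2, 0, 0], [0, 0, 0]], [1, [0, 0, 0], [0, 0, 0]]])

```text
time_s: 5.4
ee_pos: [0.4707, -0.1066, 0.0774]
eef_rot: [-3.142, 0.0, -0.195]
force: [-0.8, 1.0, 1.5]
grip_width: 0.0006
grip_force: 1.2
```

carry_out(commands=[[1, [2, 0, 0], [0, 0, 0]], [1, [0, 0, 0], [0, 0, 0]]])

```text
time_s: 5.65
ee_pos: [0.472, -0.1069, 0.0772]
eef_rot: [-3.142, 0.002, -0.195]
force: [-8.2, 0.4, 3.0]
grip_width: 0.0005
grip_force: 3.9
```

Run:
```python
from h import *
o=ctrl.get_obs();print(o['time_s'],o['ee_pos'],o['force'],o['moment'])
c=ctrl.camera('wrist')
s=ctrl.camera('scene')
cv2.imwrite('pics/w3.png',np.hstack([c['img'][180:380,0:400],cv2.resize(s['img'][170:300,290:450],(400,325))[:200]]))
```

```text
5.65 [ 0.47199449 -0.10685619  0.0771698 ] [-8.22057345  0.43328124  3.0123323 ] [ 0.21876979  1.35131971 -0.00468582]
```

View pics/w3.png

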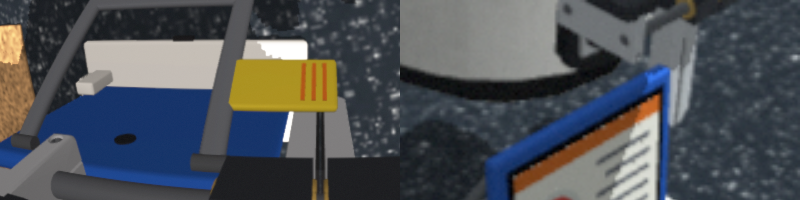

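The fingers are on the lug and the force has jumped to 8 N with the tablet still seated, so the stand is at its stop. Next I'll retreat, lift and turn the gripper a quarter turn.

carry_out(commands=[[1, [-20, 0, 0], [0, 0, 0]], [1, [-20, 0, 0], [0, 0, 0]], [1, [0, 0, -60], [0, 0, 0]], [0.3, [0, 0, -60], [0, 0, -0.174]], [0, [0, 0, 0], [0, 0, -0.175]], [0, [0, 0, 0], [0, 0, -0.174]], [0, [0, 0, 0], [0, 0, -0.175]], [0, [0, 0, 0], [0, 0, -0.174]], [0, [0, 0, 0], [0, 0, -0.175]], [0, [0, 0, 0], [0, 0, -0.174]]])

```text
time_s: 7.0
ee_pos: [0.4337, -0.0993, 0.1975]
eef_rot: [3.141, -0.0, 1.032]
force: [-0.1, -0.1, -0.9]
grip_width: 0.0671
grip_force: 0.0
```

carry_out(commands=[[0, [0, 0, 0], [0, 0, -0.175]], [0, [0, 0, 0], [0, 0, -0.175]], [0, [50, 20, 0], [0, 0, 0]], [0, [50, 20, 0], [0, 0, 0]], [0, [0, 0, 0], [0, 0, 0]]])

```text
time_s: 7.62
ee_pos: [0.4932, -0.0067, 0.1972]
eef_rot: [3.141, -0.0, 1.379]
force: [-0.4, 0.6, 0.4]
grip_width: 0.0941
grip_force: 0.0
```

Run:
```python
from h import *
for n in('top','wrist','scene'):
    c=ctrl.camera(n);print(n,[(np.round(d['at'],4),round(d['score'],2)) for t in ('lug','tablet') for d in ctrl.place_of(t,n)[:1]])
    if n=='wrist': cv2.imwrite('pics/w4.png',c['img'])
    else: cv2.imwrite(f'pics/{n}4.png',c['img'])
o=ctrl.get_obs();print(o['time_s'],o['ee_pos'],o['eef_rot'],o['grip_width'],o['force'])
print('to over grasp',delta(tabw([1.5,0,160])).round(1))
```

```text
top [(array([ 0.4899, -0.1071,  0.0916]), 0.8)]
wrist [(array([ 0.4882, -0.1038,  0.0908]), 0.56), (array([ 0.4706, -0.0047,  0.0079]), 0.72)]
scene [(array([ 0.4696, -0.0071,  0.0086]), 0.91)]
8.075 [ 0.49187822 -0.00946372  0.19761579] [ 3.14124724e+00 -3.03442891e-05  1.37481334e+00] 0.09398296240794768 [-0.57644548  0.81612973 -0.03563825]
to over grasp [  1.  -21.5  29.6]
```

View pics/w4.png

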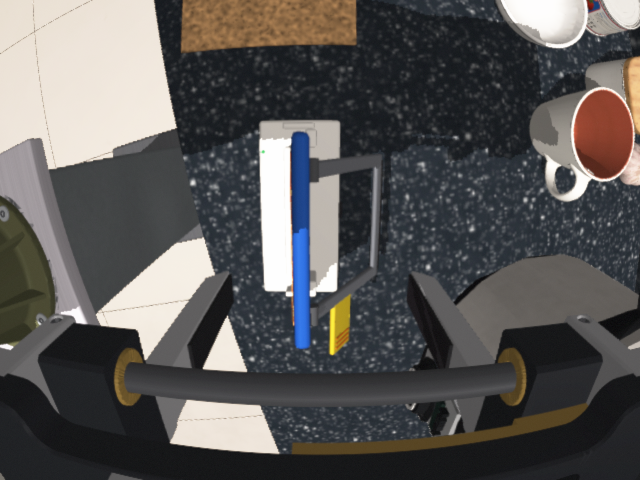

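The wrist view shows the tablet's top edge vertical at column ~300 (rows 132–347), the kickstand fully out to the right and its foot bar at (378,215). I'll centre over the top edge and go down.

carry_out(commands=[[0, [0, -21, 0], [0, 0, 0]], [0, [0, 0, 30], [0, 0, 0]], [0, [0, 0, 30], [0, 0, 0]], [0, [0, 0, 0], [0, 0, 0]]])

```text
time_s: 8.57
ee_pos: [0.4704, -0.005, 0.1362]
eef_rot: [-3.138, 0.0, 1.375]
force: [0.1, 0.1, 0.2]
grip_width: 0.0941
grip_force: 0.0
```

carry_out(commands=[[0, [0, 0, 20], [0, 0, 0]], [0, [0, 0, 10], [0, 0, 0]], [0.6, [0, 0, 0], [0, 0, 0]], [0.7, [0, 0, 0], [0, 0, 0]], [0.75, [0, 0, 0], [0, 0, 0]], [0.75, [0, 0, 0], [0, 0, 0]]], squeeze=10)

```text
time_s: 9.32
ee_pos: [0.4715, -0.0048, 0.1078]
eef_rot: [3.141, -0.0, 1.376]
force: [-0.4, 0.5, 1.4]
grip_width: 0.0574
grip_force: 0.0
```

carry_out(commands=[[0.8, [0, 0, 0], [0, 0, 0]], [0.83, [0, 0, 0], [0, 0, 0]], [0.83, [0, 0, 0], [0, 0, 0]]])

```text
time_s: 9.7
ee_pos: [0.4714, -0.0048, 0.1074]
eef_rot: [-3.142, -0.0, 1.376]
force: [1.3, -1.0, 0.3]
grip_width: 0.0273
grip_force: 0.5
```

carry_out(commands=[[0.83, [0, 0, 0], [0, 0, 0]], [0.83, [0, 0, 0], [0, 0, 0]]])

```text
time_s: 9.95
ee_pos: [0.4714, -0.0048, 0.1075]
eef_rot: [3.142, -0.0, 1.376]
force: [-0.1, -0.2, 0.2]
grip_width: 0.0163
grip_force: 0.1
```

carry_out(commands=[[0.86, [0, 0, 0], [0, 0, 0]], [0.86, [0, 0, 0], [0, 0, 0]]])

```text
time_s: 10.2
ee_pos: [0.4714, -0.0048, 0.1074]
eef_rot: [3.142, -0.0, 1.376]
force: [1.5, -0.4, 0.1]
grip_width: 0.0135
grip_force: 0.1
```

carry_out(commands=[[1, [0, 0, 0], [0, 0, 0]], [1, [0, 0, 0], [0, 0, 0]]], squeeze=6)

```text
time_s: 10.45
ee_pos: [0.4713, -0.0048, 0.1074]
eef_rot: [-3.141, -0.0, 1.376]
force: [-1.4, 0.4, 1.3]
grip_width: 0.012
grip_force: 6.0
```

It is centred and gripped at 12.0 mm. I'll firm up the grip and lift.

carry_out(commands=[[1, [0, 0, 0], [0, 0, 0]], [1, [0, 0, 0], [0, 0, 0]], [1, [0, 0, -10], [0, 0, 0]], [1, [0, 0, -20], [0, 0, 0]], [1, [0, 0, -30], [0, 0, 0]], [1, [0, 0, -30], [0, 0, 0]], [1, [0, 0, -20], [0, 0, 0]], [1, [0, 0, 0], [0, 0, 0]]], squeeze=25)

```text
time_s: 11.45
ee_pos: [0.4719, -0.0049, 0.2188]
eef_rot: [3.139, -0.0, 1.376]
force: [-0.6, -0.3, -4.4]
grip_width: 0.012
grip_force: 25.0
```

Run:
```python
from h import *
o=ctrl.get_obs();print(o['time_s'],o['ee_pos'],o['eef_rot'],o['grip_width'],o['force'],o['moment'])
c=ctrl.camera('top');cs=ctrl.camera('scene')
cv2.imwrite('pics/s5.png',np.hstack([cs['img'][60:360,120:480],c['img'][120:420,150:510]]))
yaw=-.195;ctr=np.array([.490,.2605]);Rz=R.from_euler('z',yaw)
for n in('top','scene'): print(n,[np.round(d['at'],4) for t in('mat','tablet') for d in ctrl.place_of(t,n)[:1]])
# final pose: tablet lean .362, underside rear edge (6,0) at mat x=-35+..., z=.004
th=.362;Rt=Rz*R.from_euler('y',th)
rear=np.array([-.033,0,.004]); origin=np.r_[ctr,0]+Rz.apply(rear)-Rt.apply([.006,0,0])
tcp=origin+Rt.apply([0,0,.0994]);tool=Rt*R.from_euler('xyz',[np.pi,0,np.pi/2])
print('origin',origin,'tcp',tcp,'rpy',tool.as_euler('xyz'))
# pre pose 0.08 above; delta in current tool axes (yaw only)
print('delta to 60mm above, in present tool axes',delta(tcp+[0,0,.06]).round(1))
rel=(R.from_euler('xyz',o['eef_rot']).inv()*tool).as_rotvec();print('turn',rel)
```

```text
11.45 [ 0.47185211 -0.00486217  0.21875142] [ 3.13897663e+00 -2.78692194e-04  1.37583348e+00] 0.01197147016407266 [-0.5660082  -0.33836027 -4.4058444 ] [-0.04698527 -0.09868281  0.04535511]
top [array([ 0.4888,  0.258 , -0.0006])]
scene [array([ 0.4911,  0.2546, -0.001 ]), array([ 0.4728, -0.0071,  0.1149])]
origin [0.45212063 0.26798155 0.00612487] tcp [0.48665551 0.26116057 0.0990828 ] rpy [-2.77959265  0.          1.37579633]
delta to 60mm above, in present tool axes [263.9 -36.2  57.6]
turn [ 3.64616012e-01 -2.69052781e-04  8.68437058e-05]
```

View pics/s5.png

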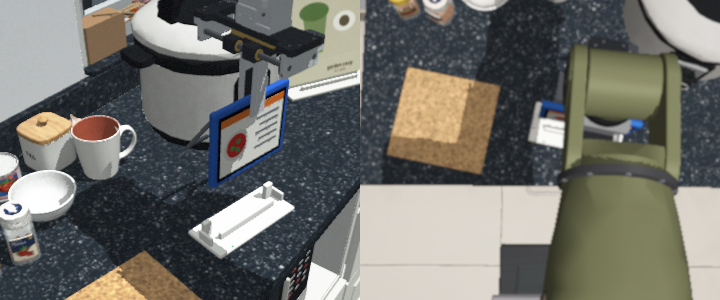

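The tablet hangs straight with the stand open, at (250,135) in the left half, and the dock is empty. I'll carry it over the mat and lean it back.

carry_out(commands=[[1, [30, -5, 0], [0, 0, 0]], [1, [50, -7, 0], [0, 0, 0]], [1, [55, -8, 0], [0, 0, 0]], [1, [55, -8, 0], [0, 0, 0]], [1, [44, -8, 0], [0, 0, 0]], [1, [30, 0, 0], [0, 0, 0]], [1, [0, 0, 0], [0.122, 0, 0]], [1, [0, 0, 0], [0.12, 0, 0]], [1, [0, 0, 0], [0.12, 0, 0]], [1, [0, 0, 0], [0, 0, 0]]])

```text
time_s: 13.0
ee_pos: [0.4879, 0.2606, 0.2156]
eef_rot: [-2.778, 0.002, 1.374]
force: [-0.0, -0.4, -4.6]
grip_width: 0.0118
grip_force: 25.0
```

```bash
cat >> h.py <<'E'
Rz=R.from_euler('z',-.195);Rt=Rz*R.from_euler('y',.362);ctr=np.array([.4893,.2603])
origin=np.r_[ctr,0]+Rz.apply([-.033,0,.004])-Rt.apply([.006,0,0])
tcp=origin+Rt.apply([0,0,.0994]);tool=Rt*R.from_euler('xyz',[np.pi,0,np.pi/2])
E
python3 - <<'E'
from h import *
o=ctrl.get_obs();print(o['time_s'],o['ee_pos'],o['eef_rot'],o['grip_width'],o['force'],o['qpos'])
T=R.from_euler('xyz',o['eef_rot'])
print('turn left',(T.inv()*tool).as_rotvec().round(4),'to 20 mm above',delta(tcp+[0,0,.02]).round(1),'20 mm down =',T.inv().apply([0,0,-20]).round(2),'world',(tcp-o['ee_pos']).round(4))
c=ctrl.camera('scene');cv2.imwrite('pics/s6.png',c['img'][60:480,60:480])
for n in('scene',): print(n,[np.round(d['at'],4) for t in('mat','tablet') for d in ctrl.place_of(t,n)[:1]])
print('expected tablet origin now',o['ee_pos']-Rt.apply([0,0,.0994]))
E
```

```text
13.0 [0.48790933 0.26055321 0.21560529] [-2.77815497e+00  1.57676248e-03  1.37440603e+00] 0.011796185862925397 [-0.01714207 -0.39039557 -4.64673668] [0.33603523 0.48751348 1.27963618 0.18145716 1.6898575  0.52559677]
turn left [-0.0014  0.001  -0.0019] to 20 mm above [ 0.2 32.4 90.9] 20 mm down = [ 0.03  7.11 18.69] world [-0.002   0.0004 -0.1165]
scene [array([0.4883, 0.2574, 0.0013]), array([0.4538, 0.2632, 0.1221])]
expected tablet origin now [0.45337445 0.26737419 0.12264736]
```

View pics/s6.png

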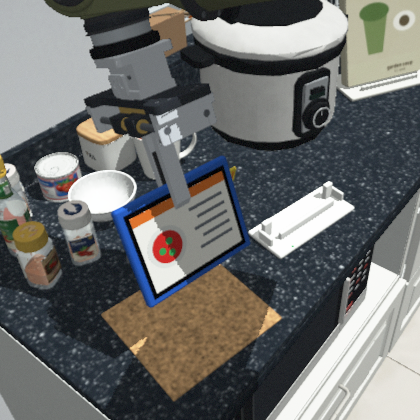

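The view shows the tablet over the mat, leaning back and square with it (bottom edge around (195,275), lug just visible at (233,172)). I'll lower it to 20 mm and then go slowly.

carry_out(commands=[[1, [0, 11, 30], [0, 0, 0]], [1, [0, 11, 30], [0, 0, 0]], [1, [0, 10, 31], [0, 0, 0]], [1, [0, 2.8, 7.5], [0, 0, 0]], [1, [0, 1.8, 4.7], [0, 0, 0]], [1, [0, 0, 0], [0, 0, 0]]])

```text
time_s: 13.9
ee_pos: [0.4853, 0.2618, 0.1089]
eef_rot: [-2.781, -0.001, 1.376]
force: [-1.1, 0.4, -3.7]
grip_width: 0.012
grip_force: 25.0
```

carry_out(commands=[[1, [0, 1.1, 2.8], [0, 0, 0]], [1, [0, 0, 0], [0, 0, 0]]])

```text
time_s: 14.15
ee_pos: [0.4851, 0.2616, 0.1052]
eef_rot: [-2.78, -0.0, 1.376]
force: [-0.2, 0.2, -4.0]
grip_width: 0.0117
grip_force: 25.0
```

carry_out(commands=[[1, [0, 0.4, 0.9], [0, 0, 0]], [1, [0, 0, 0], [0, 0, 0]]])

```text
time_s: 14.4
ee_pos: [0.4851, 0.2616, 0.104]
eef_rot: [-2.78, -0.0, 1.376]
force: [-0.4, 0.1, -5.0]
grip_width: 0.0121
grip_force: 25.0
```

carry_out(commands=[[1, [0, 1.1, 2.8], [0, 0, 0]], [1, [0, 0, 0], [0, 0, 0]]])

```text
time_s: 14.65
ee_pos: [0.485, 0.2615, 0.1007]
eef_rot: [-2.779, 0.0, 1.376]
force: [-0.1, 0.8, -3.1]
grip_width: 0.0121
grip_force: 25.0
```

carry_out(commands=[[1, [0, 0.4, 0.9], [0, 0, 0]], [1, [0, 0, 0], [0, 0, 0]]])

```text
time_s: 14.9
ee_pos: [0.4852, 0.2615, 0.0999]
eef_rot: [-2.78, 0.0, 1.376]
force: [0.1, 0.1, -3.9]
grip_width: 0.0119
grip_force: 25.0
```

carry_out(commands=[[1, [0, 0.4, 0.9], [0, 0, 0]], [1, [0, 0, 0], [0, 0, 0]]])

```text
time_s: 15.15
ee_pos: [0.4852, 0.2616, 0.0994]
eef_rot: [-2.78, -0.0, 1.376]
force: [-1.3, -0.7, 1.1]
grip_width: 0.0117
grip_force: 25.0
```

Contact. I'll ease the grip so the tablet settles on its stand, and check before opening.

carry_out(commands=[[1, [0, 0, 0], [0, 0, 0]], [1, [0, 0, 0], [0, 0, 0]], [1, [0, 0, 0], [0, 0, 0]]], squeeze=3)

```text
time_s: 15.52
ee_pos: [0.4852, 0.2616, 0.0992]
eef_rot: [-2.78, -0.0, 1.376]
force: [-2.8, -0.4, 3.4]
grip_width: 0.012
grip_force: 3.0
```

Run:
```python
from h import *
o=ctrl.get_obs();print(o['time_s'],o['ee_pos'],o['eef_rot'],o['force'],o['moment'])
c=ctrl.camera('scene');w=ctrl.camera('wrist')
cv2.imwrite('pics/s7.png',np.hstack([cv2.resize(c['img'][190:440,120:370],(400,400)),cv2.resize(w['img'],(400,300),interpolation=cv2.INTER_AREA)[:, :].copy() if 0 else cv2.copyMakeBorder(cv2.resize(w['img'],(400,300)),0,100,0,0,0)]))
for n in('scene','wrist'): print(n,[np.round(d['at'],4) for t in('mat','tablet','lug') for d in ctrl.place_of(t,n)[:1]])
```

```text
15.525 [0.48518636 0.26160218 0.09924506] [-2.77954621e+00 -1.85528756e-04  1.37581386e+00] [-2.81186345 -0.37927205  3.41828278] [-0.10005005  0.41910831  0.04470792]
scene [array([0.4502, 0.2652, 0.0052]), array([0.492 , 0.1663, 0.072 ])]
wrist [array([ 0.4913,  0.2634, -0.0015]), array([0.4525, 0.2681, 0.0066])]
```

View pics/s7.png

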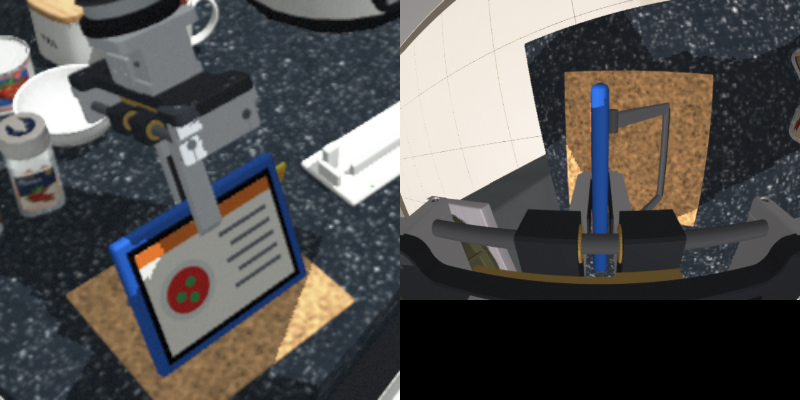

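The view shows the tablet standing on the mat, square to it, with the stand behind it. I'll open slowly and back out along the fingers.

carry_out(commands=[[0.85, [0, 0, 0], [0, 0, 0]], [0.83, [0, 0, 0], [0, 0, 0]], [0.8, [0, 0, 0], [0, 0, 0]], [0.7, [0, 0, 0], [0, 0, 0]], [0.6, [0, 0, 0], [0, 0, 0]], [0.6, [0, 0, 0], [0, 0, 0]], [0.6, [0, 0, 0], [0, 0, 0]]])

```text
time_s: 16.8
ee_pos: [0.4852, 0.2615, 0.099]
eef_rot: [-2.78, 0.0, 1.376]
force: [0.1, 0.9, 0.4]
grip_width: 0.0375
grip_force: 0.0
```

carry_out(commands=[[0.6, [0, 0, -10], [0, 0, 0]], [0.6, [0, 0, -20], [0, 0, 0]], [0.6, [0, 0, -40], [0, 0, 0]], [0.6, [0, 0, -40], [0, 0, 0]], [0.6, [0, 0, 0], [0, 0, 0]], [0.6, [0, 0, 0], [0, 0, 0]]])

```text
time_s: 17.55
ee_pos: [0.5231, 0.2539, 0.2013]
eef_rot: [-2.779, 0.0, 1.376]
force: [0.1, -0.4, -0.6]
grip_width: 0.0376
grip_force: 0.0
```

Run:
```python
from h import *
o=ctrl.get_obs();print(o['time_s'],o['ee_pos'],o['force'],o['grip_width'])
ims={}
for n in('scene','top','wrist'):
    c=ctrl.camera(n);ims[n]=c['img']
    print(n,[(t,np.round(d['at'],4)) for t in('mat','tablet','lug') for d in ctrl.place_of(t,n)[:1]])
cv2.imwrite('pics/f.png',np.hstack([cv2.resize(ims['scene'][190:440,120:370],(400,400)),cv2.copyMakeBorder(cv2.resize(ims['wrist'],(400,300)),0,100,0,0,0)]))
print('expected origin',origin, ctrl.get_obs()['time_s'])
```

```text
17.55 [0.52312037 0.25390369 0.20133627] [ 0.05328647 -0.39143965 -0.57389969] 0.03763169060342568
scene [('tablet', array([0.4522, 0.2671, 0.0034])), ('lug', array([0.4902, 0.1694, 0.0728]))]
top []
wrist [('mat', array([ 0.4926,  0.2634, -0.002 ])), ('tablet', array([0.4536, 0.2668, 0.0082])), ('lug', array([0.4894, 0.1655, 0.0735]))]
expected origin [0.45142063 0.26778155 0.00612487] 18.15
```

View pics/f.png

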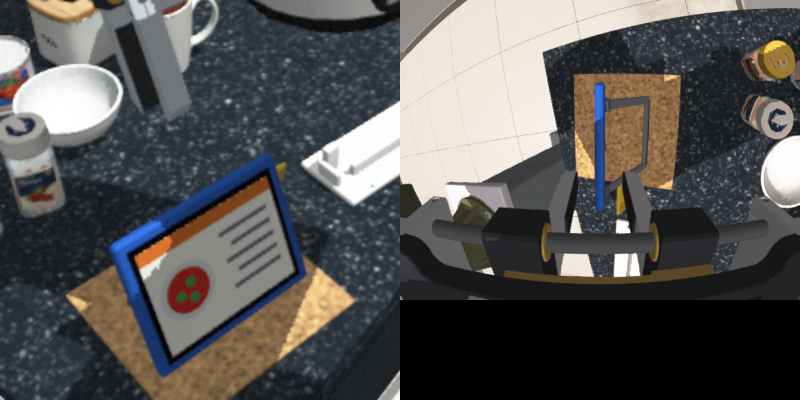

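The tablet stands free and square on the mat. The lug was located at (0.490, 0.167, 0.073), which matches a fully open stand. I'm handing in.

```bash
python3 -c "
from station import ctrl
print(ctrl.hand_in())"
```

```text
the job is handed in; nothing more can be done
None
```

The tablet is standing in the middle of the cork mat, square with it, leaning back on the fully open kickstand with the screen towards the near edge. The gripper has let go and is clear, and I handed the job in at about 18 s; no verdict came back.

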